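Draw the check weight out with the lifting hook and put it on the scale

TASK

Take the lifting hook from its stand, hook the wire loop of the larger check weight and draw the weight up out of its deep bore. Set it down gently, upright and wholly on the scale's pan, then unhook it and hang the hook back in the stand. Do not touch the large weight with the gripper, leave the smaller weight in its bore and do not disturb the things lying about.

Things in the scene. Friction and masses are not known exactly. Their poses are not given: they have to be found in the camera images.
- hook: Lifting hook, loose, 90 g, 137 mm tall, hanging upright in the stand by a round steel collar (36 mm diameter, z 0 to 5 mm). Origin: on the shank axis at the collar's underside, z up. Below, a round steel shank 4.4 mm thick runs down the z axis to z = -75 mm, turns toward +x into a level foot and up again to a tip at x = 16 mm; the tip's top is at z = -64 mm.
- hook_grip (a point): Middle of the hook's black upright handle, (0, 0, 32) mm in the hook's frame; the handle spans z = 5 to 60 mm, is 32 mm wide along the hook's x and 16 mm thick along its y: grip it across the 16 mm.
- hook_foot (a point): Point on the centre line of the hook's level foot (4.4 mm wire), midway between shank and tip: (8, 0, -75) mm in the hook's frame. Shank axis and tip axis are 8 mm either side of it along x; the mouth between them is 11.6 mm wide. A hooked wire hangs here.
- large_weight: The larger of two steel check weights, loose, about 0.5 kg: upright cylinder 52 mm diameter, 28 mm high, with a fixed upright wire arch (the loop) on top. Origin: centre of its underside, z up. The loop stands in the weight's y-z plane, through its axis.
- loop (a point): Crest of the large weight's loop, centre of the wire, (0, 0, 58) mm in the weight's frame. Wire 4 mm thick; legs at y = -11 and +11 mm (18 mm free between them); inside, the loop is open from z = 28 mm (the body's top) to 56 mm. A hook passes through it along the weight's x axis, from either side.
- small_weight: The smaller steel check weight, about 0.2 kg, 36 mm diameter, 24 mm high, with a similar loop, crest at z = 48 mm. Origin: centre of its underside. Stands in the other bore; to be left there.
- weight_block: Fixed wooden block, 150 (x) by 82 (y) by 95 mm high; origin at the centre of its underside. Two upright round bores, 62 mm diameter, 83 mm deep (floor at z = 12 mm), at x = +35 and -35 mm, y = 0. Each holds one weight on its floor; either may hold the large one, whose loop ends 23 mm below the rim.
- scale: Fixed bench scale, grey body 150 x 150 mm, origin at the centre of its underside, display toward -x. To the left of the work the reel of the taping machine hangs over the table (from about 0.47 m above it, its right edge at world y = -0.07, x = 0.5 to 0.55): keep the arm to its right.
- pan (a point): Centre of the upper face of the scale's flat round steel pan (130 mm diameter), 60 mm above the scale's underside; it does not move.
- hook_stand: Fixed dark steel stand for the hook, 100 mm high: base plate 90 x 54 x 10 mm and a column at its +x end (near face at x = 34 mm) that carries a level fork of two bars reaching toward -x to x = -22 mm. Origin: on the base's underside below the hook's place. At first the hook hangs there with its x axis along the stand's x axis.
- fork (a point): The hook's place: in the middle of the fork's slot (16 mm wide, along the stand's x axis, open to -x), level with the upper face of the bars (z = 100 mm). The hook's origin lies here when it hangs in its place; it goes in from above with its x axis along the slot, or from the open end.
- clear_tape: Bystander: small roll of clear tape, 54 mm diameter, 18 mm high. Origin: centre of underside.
- glue_stick: Bystander: white glue stick standing on end, 26 mm diameter, 88 mm high. Origin: centre of underside.
- tape_measure: Bystander: grey pocket tape measure, 32 x 65 x 54 mm. Origin: centre of underside.
- thumb_wax: Bystander: round white tub, 49 mm diameter, 22 mm high. Origin: centre of underside.
There are look-alikes about, which are no part of the job. What is shaped like the large_weight but pink is not meant.

How it is judged:
By the outcome, as a careful person would: the job done as asked, in the order asked, and still so for the second after the job is handed in, with the robot touching nothing.
It also fails if it takes over 58 s, if anything falls off the work surface, if the arm or the gripper's body presses on something with over 40 N, if the wrist force passes 120 N, or if a joint passes its speed limit or range.

ROBOT

A 6-joint arm with a two-finger parallel gripper is mounted at the origin on a cart in front of the work surface, level with it; the furniture and walls round the work are solid. World frame = base frame: x ahead of the robot, y to its left, z up, the work surface at z = 0. Lengths are in mm, angles in rad, forces in N, time in s.
With the tool pointing down it reaches from about 275 to 825 mm from the base axis. Payload 5.2 kg.
Tool frame: the origin (TCP) lies at the very end of the fingers, on their centre line; the grasp point (between the pads) lies 19 mm behind it; z points along the fingers, y is the line along which they close (so a half turn about z gives the same grasp; the last joint's range is limited). The gripper opens to 93 mm and grips with 3 to 60 N. Pads are 15 mm wide; open, the fingers measure 128 mm over their backs; the gripper's body (75 mm by 188 mm) begins 65 mm behind the grasp point.
Start: joints at [-1.413, 0.259, 1.535, -0, 1.348, -0.203], TCP at [194.183, -514.585, 218.653] pointing down, gripper open.
Joint ranges: [-3.14, 3.14], [-0.91, 2.08], [0.19, 2.58], [-1.22, 4.36], [0.22, 2.71], [-3.12, 3.12]. Speed limits (rad/s): [2.57, 2.57, 3.14, 3.14, 3.14, 3.14].

INTERFACE

Orientations are given as [roll, pitch, yaw] about the fixed x, y, z axes, in that order (R = Rz(yaw) Ry(pitch) Rx(roll)).
In Python, from bench import robot gives the robot as it stands. The module is installed in compiled form; this text tells all that it offers. Calls block until the motion is done:
- robot.move_ptp(position, orientation): joint-space move of the TCP to a pose.
- robot.move_linear(position, ori=None, speed=150, f_stop=None): straight line of the TCP; ori=None keeps the orientation; speed is the mean speed in mm/s. With f_stop (N) it stops when the force on the tool has changed by that much, and returns True; else False.
- robot.move_j(angles): joint-space move.
- robot.move_gripper(opening): opening from 0.0 (shut) to 1.0 (fully open); the grip force is fixed at half the most; returns when the fingers have stopped.
- robot.sleep(seconds).
- robot.inverse_kinematics(position, orientation): joint angles nearest the present ones, or None.
- robot.get_image(name): name is "side" or "top"; returns a dict with "img" (480x640x3 uint8, blue, green, red), "fovy" (degrees; the focal length in pixels is half the picture's height over the tangent of half this angle, whatever the lens; pixels are square), "cx", "cy" (the principal point, pixels), "k1" (the pictures are not rectified: a ray, as slopes to the right and down, at radius r is drawn at 1 + k1 r^2 times it, then the intrinsics apply), "eye" and "orientation" of the camera in the world. Camera axes: x right, y down, z forward; pixel columns grow to the right and rows downward; lengths in mm; the calibration is good to about 2 mm. A picture is of the moment at which its call begins. There is no depth.
A pose or a line that the arm cannot do raises robot.MotionError and nothing moves.
- robot.hand_in(): hands the job in; it is judged then, once.
Readings, each from a call of its own:
- robot.current_t(): time.
- robot.current_qpos(): joint angles.
- robot.current_joint_vel(): joint speeds.
- robot.current_joint_efforts(): joint torques, N m.
- robot.current_tcp_pos(): TCP position.
- robot.current_eef_rot(): TCP orientation.
- robot.current_contact_force(): force on the tool from outside, world axes, zero at the start.
- robot.current_ft_torque(): the same for the moment, N m.
- robot.current_gripper_width(): opening from 0.0 (shut) to 1.0 (fully open).
- robot.current_finger_force(): force on a finger pad.
Only numpy, scipy, OpenCV 4.12 (cv2) and the standard library are available. Lean on these libraries where they do the work, as an engineer would, in place of code of your own. Each camera call takes 0.05 s, during which the arm holds its last target. There are 200 camera calls.

## Working session

There is one attempt and no reset: what is moved stays moved. The work goes in short steps, each a Python script; the robot and the scene stay as the last script left them, time stands still between calls to the robot, and variables do not carry over. Pictures are saved under pics/ and viewed, at most 10 in all, crops included, and the job is handed in when it is done.

```bash
mkdir -p pics; python3 - <<'E'
from bench import robot
import cv2
for n in("top","side"):
    d=robot.get_image(n); cv2.imwrite(f"pics/{n}0.png",d["img"]); print(n,{k:v for k,v in d.items() if k!="img"})
print(robot.current_t(),robot.current_eef_rot())
E
```

```text
top {'fovy': 51.2940918514753, 'cx': 324.0502677909775, 'cy': 240.64802798467545, 'k1': 0.03337876692617156, 'eye': array([ 343.65301311,  -46.26659458, 1042.59488011]), 'orientation': array([-2.90816059e+00,  9.95327813e-04, -1.57197375e+00])}
side {'fovy': 47.50597649815143, 'cx': 321.96328986179026, 'cy': 239.90405832878625, 'k1': -0.0003076589984975802, 'eye': array([ 523.20734716, -849.39621625,  815.70555569]), 'orientation': array([-2.31516757,  0.0173913 , -0.03994784])}
0.1 [-3.14002711e+00 -3.13802236e-04  3.60790651e-01]
```

View pics/top0.png

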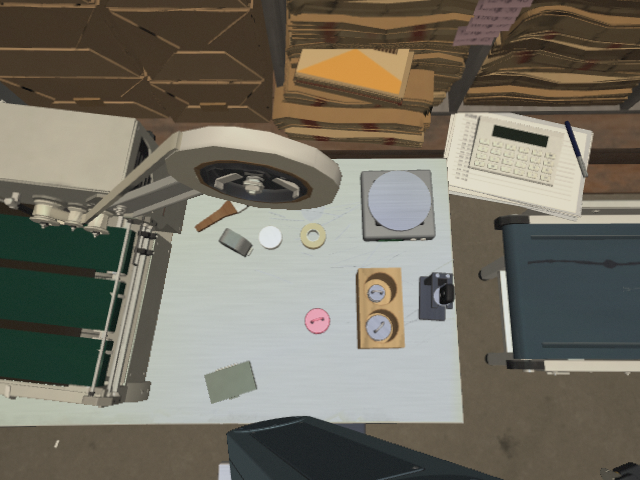

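View pics/side0.png

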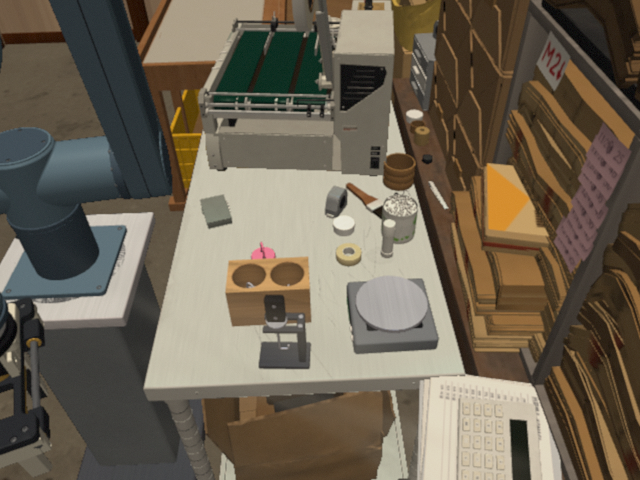

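The top view shows the scale at about (397,200), the block at (380,308) with the large weight in the near bore (379,327), and the stand with the hook at (437,295). The pink decoy is at (317,321). Next I'll zoom in.

```bash
cat > h.py <<'E'
from bench import robot
import cv2, numpy as np
from scipy.spatial.transform import Rotation as Ro
def cam(n):
    d=robot.get_image(n); d["f"]=240/np.tan(np.radians(d["fovy"]/2)); d["R"]=Ro.from_euler("xyz",d["orientation"]).as_matrix(); return d
def ray(d,u,v):
    p=np.array([(u-d["cx"])/d["f"],(v-d["cy"])/d["f"]]); s=p.copy()
    for _ in range(20): s=p/(1+d["k1"]*(s@s))
    return d["R"]@np.array([s[0],s[1],1])
def onz(d,u,v,z):
    r=ray(d,u,v); return d["eye"]+r*(z-d["eye"][2])/r[2]
def pix(d,P):
    c=(np.atleast_2d(P)-d["eye"])@d["R"]; s=c[:,:2]/c[:,2:]
    return s*(1+d["k1"]*(s**2).sum(1,keepdims=True))*d["f"]+[d["cx"],d["cy"]]
def crop(d,x0,y0,x1,y1,k,fn):
    cv2.imwrite(fn,cv2.resize(d["img"][y0:y1,x0:x1],None,fx=k,fy=k,interpolation=cv2.INTER_CUBIC))
E
python3 - <<'E'
from h import *
crop(cam("top"),350,160,470,360,3,"pics/a.png") 
d=cam("top");crop(d,350,258,460,356,6,"pics/a.png")
crop(cam("side"),220,250,445,375,3.5,"pics/b.png")
E
```

```text
(no output)
```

View pics/a.png

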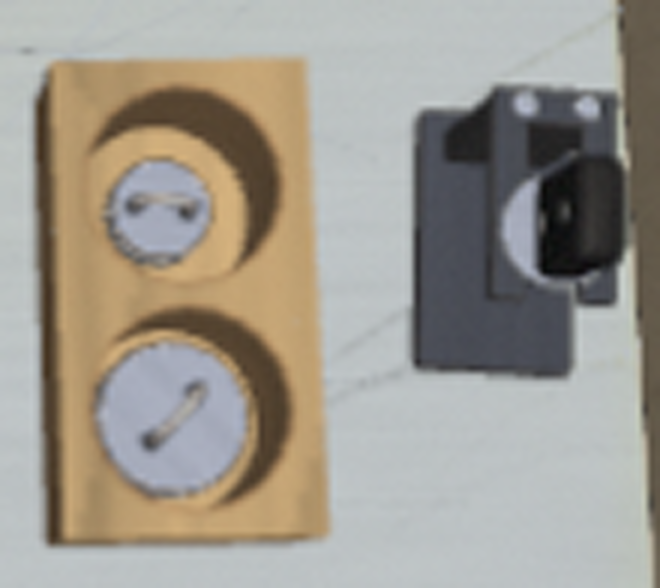

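View pics/b.png

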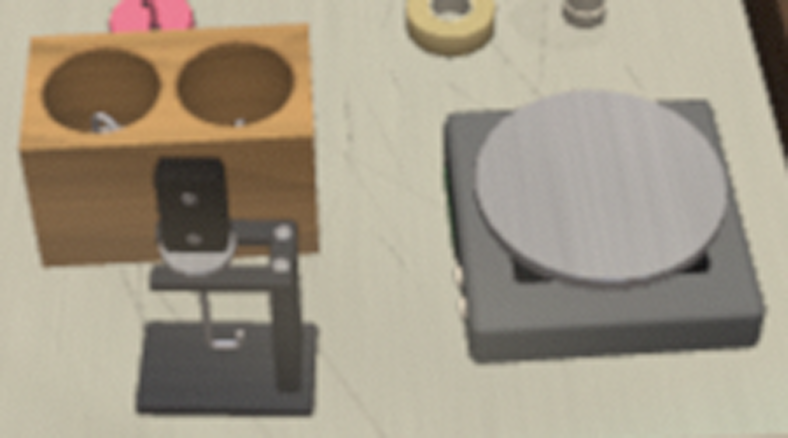

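The crops show:
- **Large weight:** centre at crop a (174,419), with loop feet at about (150,441) and (199,387).
- **Fork:** bar ends at (505,298) and (597,303).
- **Hook:** the tip points toward the column, which is +x.
- **Pan:** clear.

Next I'll compute poses.

```bash
python3 - <<'E'
from h import *
from scipy.optimize import least_squares
T=cam("top");S=cam("side")
np.set_printoptions(precision=1,suppress=True)
ta=lambda X,Y:(350+X/6-.4,258+Y/6-.4)
sb=lambda X,Y:(220+X/3.5-.35,250+Y/3.5-.35)
def W(p,L): 
    c,s=np.cos(p[2]),np.sin(p[2]); L=np.array(L,float); return np.c_[p[0]+c*L[:,0]-s*L[:,1],p[1]+s*L[:,0]+c*L[:,1],L[:,2]]
def fit(obs,p0):
    def f(p): return np.concatenate([(pix(c,W(p,[l]))[0]-u) for c,l,u in obs])
    r=least_squares(f,p0,loss="soft_l1"); print(r.x,np.degrees(r.x[2]),"res",r.fun.reshape(-1,2).tolist() and np.abs(r.fun).round(1)); return r.x
# block: x axis along image vertical in top
c0=onz(T,*ta(187,300),95)
b=fit([(T,(75,41,95),ta(50,62)),(T,(75,-41,95),ta(305,60)),(T,(-75,-41,95),ta(327,538)),(T,(-75,41,95),ta(66,540)),
 (S,(75,41,95),sb(308,25)),(S,(75,-41,95),sb(318,135)),(S,(-75,-41,95),sb(22,148)),(S,(-75,41,95),sb(32,38))],[c0[0],c0[1],0])
print("bores",W(b,[(35,0,12),(-35,0,12)]))
w=onz(T,*ta(174,419),40); l1=onz(T,*ta(150,441),41);l2=onz(T,*ta(199,387),41)
print("weight",w,"legs",l1,l2,np.linalg.norm(l1-l2),"mid",(l1+l2)/2,"loop dir deg",np.degrees(np.arctan2(*(l2-l1)[[1,0]])))
f0=onz(T,*ta(551,300),100)
st=fit([(T,(-22,0,100),ta(551,300)),(T,(-22,8,100),ta(523,298)),(T,(-22,-8,100),ta(578,303)),(T,(34,0,100),ta(555,124)),
 (S,(-22,-8,100),sb(153,266))],[f0[0]+22,f0[1],0])
print("base corners",[onz(T,*ta(*q),10) for q in((417,112),(415,365),(570,375))])
print("side base corners",[onz(S,*sb(*q),10) for q in((150,323),(317,325),(137,405),(315,405))])
print("handle top pts",[onz(T,*ta(*q),160) for q in((583,158),(622,158),(582,272),(622,268))])
print("side handle top far edge",[onz(S,*sb(*q),160) for q in((157,160),(222,160))])
for n,z in(("collar",105),):print(n,[onz(T,*ta(*q),z) for q in((502,222),(548,289))],onz(S,*sb(197,243),z))
print("pan L/R/T/B side",[onz(S,*sb(*q),60) for q in((475,187),(727,187),(600,90),(602,282))])
print("pan top",[onz(T,*q,60) for q in((368,200),(432,200),(400,170),(400,231))])
E
```

```text
[ 440.4 -152.6    0. ] 0.7307411827778503 res [0.  0.1 0.1 0.2 0.6 0.1 0.3 0.3 0.9 0.7 0.3 0.  0.3 0.6 0.2 0.5]
bores [[ 475.4 -152.1   12. ]
 [ 405.4 -153.    12. ]]
weight [ 405.5 -153.2   40. ] legs [ 398.3 -145.    41. ] [ 415.9 -161.6   41. ] 24.14496187001124 mid [ 407.1 -153.3   41. ] loop dir deg -43.45796548941657
[ 460.  -267.4   -0.1] -4.419076496097501 res [0.2 0.3 0.6 0.3 0.  0.1 0.1 0.1 0.7 1.4]
base corners [array([ 512.6, -243.6,   10. ]), array([ 425.5, -238.9,   10. ]), array([ 422.2, -291.3,   10. ])]
side base corners [array([ 425.3, -241.8,   10. ]), array([ 511.9, -247.6,   10. ]), array([ 420.9, -291.9,   10. ]), array([ 509.8, -296.5,   10. ])]
handle top pts [array([ 474.3, -263.2,  160. ]), array([ 474.3, -274.7,  160. ]), array([ 440.7, -260.9,  160. ]), array([ 441.8, -272.7,  160. ])]
side handle top far edge [array([ 443.1, -263.2,  160. ]), array([ 472.8, -264.9,  160. ])]
collar [array([ 462.3, -250.3,  105. ]), array([ 441.4, -263.5,  105. ])] [ 457.4 -267.8  105. ]
pan L/R/T/B side [array([ 596.6, -201.6,   60. ]), array([ 726.5, -208.8,   60. ]), array([ 670.3, -136.4,   60. ]), array([ 654. , -266.4,   60. ])]
pan top [array([ 663.2, -136.2,   60. ]), array([ 662.9, -267.6,   60. ]), array([ 728.6, -204.3,   60. ]), array([ 597.2, -199.6,   60. ])]
```

```bash
cat >> h.py <<'E'
def hk(p,yaw,speed=150,f_stop=None,dz=15):   # p: hook origin position (mm), yaw: hook yaw (rad); TCP is dz above the collar underside
    return robot.move_linear([p[0],p[1],p[2]+dz],[np.pi,0,yaw],speed,f_stop)
def st(m): print(m,"t",round(robot.current_t(),2),"tcp",np.round(robot.current_tcp_pos(),1),"F",np.round(robot.current_contact_force(),1),"w",round(robot.current_gripper_width(),3))
SY=np.radians(-3.5); FORK=np.array([458.7,-267.7,100.]); WY=np.radians(46.5); LW=np.array([405.8,-153.2]); PAN=np.array([662.5,-202.])
E
python3 - <<'E'
from h import *
robot.move_gripper(0.5)
robot.move_ptp([FORK[0],FORK[1],215],[np.pi,0,SY]); st("above")
hk(FORK,SY,120); robot.move_gripper(0); st("grip")
hk(FORK+[0,0,115],SY,120); st("lift"); print(robot.current_qpos())
u=np.array([np.cos(WY),np.sin(WY)]); P=LW-24*u
hk([*P,215],WY,200); robot.sleep(.3); st("over")
d=cam("side"); T=cam("top")
cv2.imwrite("pics/sfull.png",d["img"])
q=pix(d,[P[0],P[1],215])[0]; print("expected side px origin",q, "foot",pix(d,[*(P+8*u),140]),"shank bottom",pix(d,[*P,140]),"tip top",pix(d,[*(P+16*u),151]))
x,y=int(q[0]),int(q[1]); x0,y0=x-60,y-40; print(x0,y0)
crop(d,x0,y0,x0+120,y0+95,6,"pics/c.png")
E
```

```text
above t 2.61 tcp [ 458.4 -268.4  215. ] F [1.  0.2 0.5] w 0.501
grip t 4.18 tcp [ 458.8 -267.7  115.2] F [0.1 0.1 2. ] w 0.17
lift t 5.29 tcp [ 458.3 -267.3  229.1] F [ 0.3  0.1 -0.4] w 0.172
[-7.38450000e-01  2.17680631e-01  1.56270984e+00 -1.60795218e-06
  1.36285033e+00  8.93439835e-01]
over t 6.62 tcp [ 389.4 -170.9  229.8] F [ 0.1  0.5 -0.8] w 0.173
expected side px origin [231.16951327 232.61739836] foot [[240.13204066 262.04759694]] shank bottom [[236.747113   264.51690306]] tip top [[242.76535877 255.1386726 ]]
171 192
```

View pics/c.png

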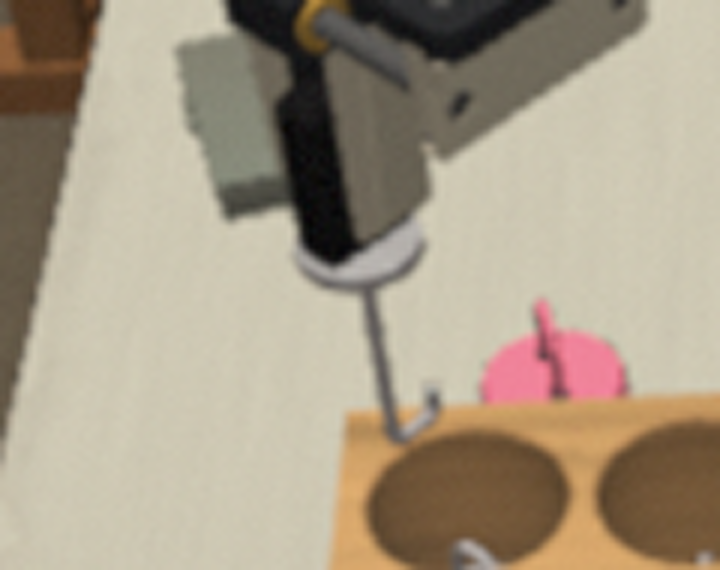

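The side crop shows the hook held upright: shank bottom at (395,437) against an expected (394,435), and tip at (432,388) against (430,379). Lowering it now.

```bash
python3 - <<'E'
from h import *
d=cam("side"); print("crest exp",pix(d,[*LW,72]),"seen ~(250.5,283.5)")
u=np.array([np.cos(WY),np.sin(WY)]); P=LW-24*u
hk([*P,165],WY,150)
s=hk([*P,124.8],WY,60,4); st(("down",s))
if not s:
    s=hk([*(LW-8*u),124.8],WY,40,4); st(("in",s))
    if not s:
        s=hk([*(LW-8*u),138],WY,40); st("pre")
        s=hk([*(LW-8*u),152],WY,30); robot.sleep(.2); st("lift")
E
```

```text
crest exp [[250.86159951 283.29425368]] seen ~(250.5,283.5)
('down', False) t 8.07 tcp [ 389.4 -170.7  139.9] F [-0.6 -0.3 -0.7] w 0.168
('in', False) t 8.62 tcp [ 400.4 -158.8  139.8] F [-0.5 -0.3 -1.4] w 0.171
pre t 9.1 tcp [ 400.4 -159.2  153.3] F [ 0.8 -0.8 -1.1] w 0.173
lift t 9.92 tcp [ 400.1 -158.9  166.8] F [ 0.4 -0.3 -6.2] w 0.169
```

Hooked, with about 5 N of load. Drawing the weight up now.

```bash
python3 - <<'E'
from h import *
u=np.array([np.cos(WY),np.sin(WY)]); P=LW-8*u
s=hk([*P,245],WY,60,12); robot.sleep(.3); st(("up",s))
d=cam("side"); q=pix(d,[*LW,130])[0]; x0,y0=int(q[0])-60,int(q[1])-60
c=pix(d,[*LW,245-128.8])[0]; print("exp weight base",(c-[x0,y0])*5)
crop(d,x0,y0,x0+120,y0+110,5,"pics/d.png")
E
```

```text
('up', False) t 11.92 tcp [ 400.3 -159.   259.9] F [-0.4 -0.4 -5.1] w 0.174
exp weight base [306.35704334 327.97746538]
```

View pics/d.png

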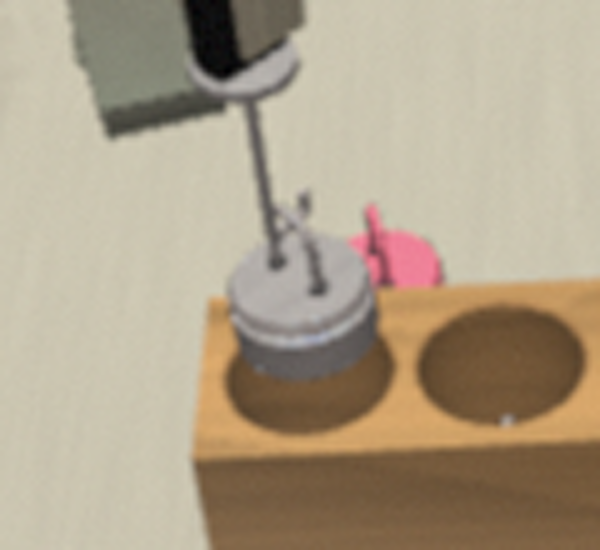

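The weight hangs from the hook, clear of the bore, with its body at (303,320) and the small weight still in place. Carrying it to the pan.

```bash
python3 - <<'E'
from h import *
u=np.array([np.cos(WY),np.sin(WY)]); P=PAN-8*u
hk([*(LW-8*u),265],WY,60)
hk([480,-212,265],WY,100)
hk([*P,265],WY,100); robot.sleep(.8); st("over pan")
hk([*P,204],WY,60); robot.sleep(.6); st("low")
s=hk([*P,182],WY,15,3); st(("touch",s))
robot.sleep(.3); st("")
d=cam("side"); q=pix(d,[*PAN,100])[0]; x0,y0=int(q[0])-60,int(q[1])-55
crop(d,x0,y0,x0+120,y0+110,5,"pics/e.png"); print(x0,y0,(pix(d,[*PAN,60])-[x0,y0])*5)
E
```

```text
over pan t 16.27 tcp [ 657.  -207.8  280. ] F [ 0.3 -0.3 -6.9] w 0.174
low t 18.04 tcp [ 657.  -207.8  219. ] F [-0.3  0.1 -6.6] w 0.171
('touch', True) t 19.01 tcp [ 656.6 -207.7  203. ] F [-0.   0.5 -0.4] w 0.169
 t 19.31 tcp [ 655.8 -207.3  201.3] F [ 0.6 -0.3 -1.4] w 0.171
333 231 [[292.94239237 353.58360397]]
```

View pics/e.png

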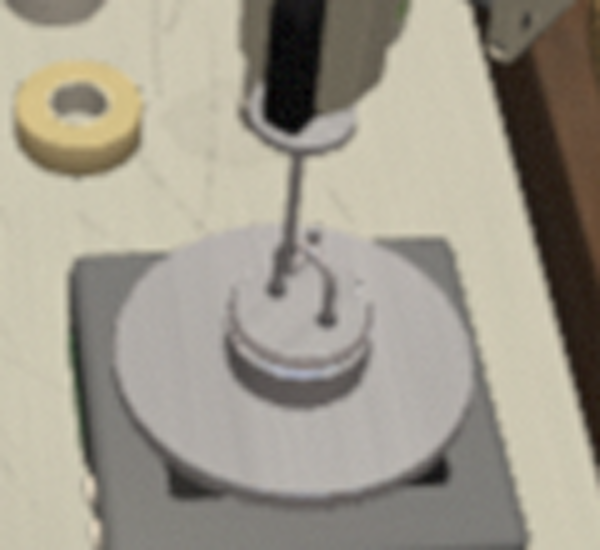

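The weight stands upright near the pan centre, with its body at about (298,350) in the crop. Unhooking it now.

```bash
python3 - <<'E'
from h import *
u=np.array([np.cos(WY),np.sin(WY)]); P=PAN-8*u
s=hk([*P,174.8],WY,25,4); st(("down",s))
if not s:
    s=hk([*(P-22*u),174.8],WY,30,3); st(("out",s))
    if not s:
        s=hk([*(P-22*u),205],WY,40,4); st(("up",s))
        if not s:
            hk([*(P-22*u),265],WY,120); hk([560,-250,265],WY,150)
            hk([FORK[0],FORK[1],220],SY,150); robot.sleep(.3); st("over fork")
            d=cam("side"); cv2.imwrite("pics/f0.png",d["img"])
            F=FORK+[0,0,120]; U=np.array([np.cos(SY),np.sin(SY),0])
            x0,y0,k=205,190,3
            crop(d,x0,y0,x0+235,y0+175,k,"pics/f.png")
            print(((pix(d,[F,F-[0,0,75],F+16*U-[0,0,64]])-[x0,y0])*k).round(),(pix(d,[[*PAN,60]])-[x0,y0])*k)
E
```

```text
('down', False) t 19.97 tcp [ 657.  -207.8  189.7] F [-0.4 -0.2 -0.9] w 0.174
('out', False) t 20.85 tcp [ 641.9 -223.7  189.8] F [ 0.4  0.4 -0.8] w 0.171
('up', False) t 21.76 tcp [ 641.7 -223.7  219.7] F [ 0.   0.4 -1.1] w 0.169
over fork t 24.46 tcp [ 459.  -267.6  235. ] F [ 0.   0.8 -0.8] w 0.171
[[199. 243.]
 [210. 340.]
 [238. 326.]] [[559.76543542 335.15016238]]
```

View pics/f.png

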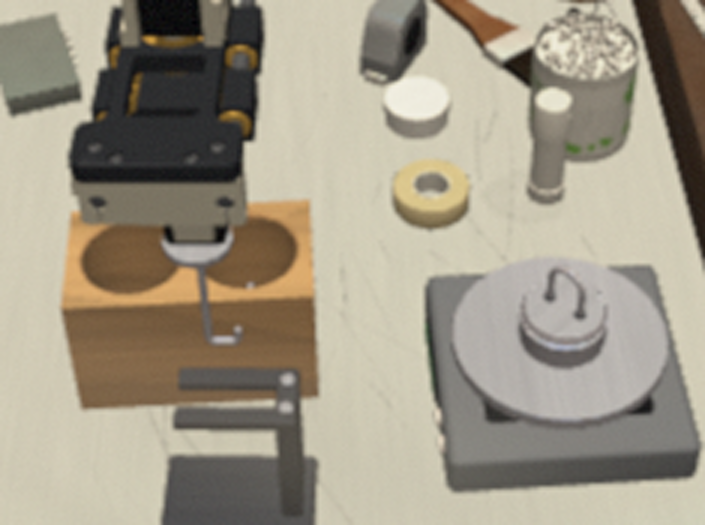

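The weight stands alone on the pan at (563,325). The hook is straight, with its shank bottom at (208,340) as predicted. Lowering it into the fork.

```bash
python3 - <<'E'
from h import *
hk(FORK+[0,0,85],SY,120)
s=hk(FORK+[0,0,4],SY,70,5); st(("in",s))
if not s:
    s=hk(FORK-[0,0,2],SY,15,3); st(("seat",s))
    robot.move_gripper(0.45); robot.sleep(.3)
    hk(FORK+[0,0,80],SY,100)
    robot.move_ptp([300,-420,260],[np.pi,0,SY]); robot.sleep(.5); st("clear")
    a=cam("side");b=cam("top")
    A=cv2.resize(a["img"][240:380,205:445],None,fx=2.5,fy=2.5,interpolation=2); B=cv2.resize(b["img"][160:360,350:460],None,fx=1.75,fy=1.75,interpolation=2)
    cv2.imwrite("pics/g.png",np.hstack([A,B[:,:]]))
E
```

```text
('in', False) t 26.26 tcp [ 459.  -268.   119.5] F [-0.3 -0.8 -0.7] w 0.173
('seat', True) t 26.61 tcp [ 458.9 -267.9  115.1] F [-0.8  0.4  5. ] w 0.171
clear t 29.93 tcp [ 300.3 -419.8  259.9] F [-1.1  0.3  0.2] w 0.454
```

View pics/g.png

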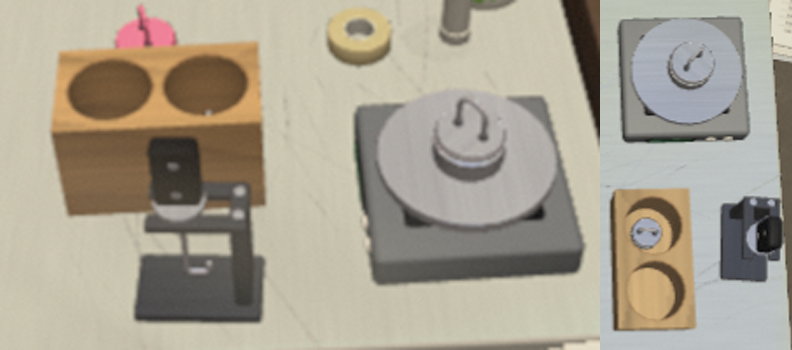

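The hook hangs in the stand at (180,210), the large weight stands upright on the pan at (468,135), and the small weight is still in its bore.

```bash
python3 -c "
from bench import robot
print(robot.hand_in())"
```

```text
the job is handed in; nothing more can be done
None
```

The large weight stands upright on the scale's pan, the hook is back in its stand, the small weight is still in its bore, and the job was handed in after about 30 s of robot time.

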